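# Slide the slate off the easel's edge, pinch it and stand it in the slot

## Robot

A 6-joint arm with a two-finger parallel gripper is mounted at the origin on a cart in front of the work surface, level with it; the furniture and walls round the work are solid. World frame = base frame: x ahead of the robot, y to its left, z up, the work surface at z = 0. Lengths are in m, angles in rad, forces in N, time in s.
With the tool pointing down it reaches from about 0.35 to 0.775 m from the base axis. Payload 5.5 kg.
Tool frame: the origin (TCP) lies on the centre line of the jaws, within the pads' length; the fingertips stand 8 mm ahead of it and the grasp point (between the pads) lies 11 mm behind it; z points along the fingers, y is the direction in which the jaws open and shut (so a half turn about z gives the same grasp; the last joint's range is limited). The gripper opens to 85 mm and grips with 20 to 120 N. Pads are 22 mm wide; open, the fingers measure 114 mm over their backs; the gripper's body (76 mm by 85 mm) begins 54 mm behind the grasp point. The pads swing forward as they close: fully open they stand 13 mm farther back than shut.
Start: joints at [-1.373, 0.313, 0.046, 1.304, 0, 1.431], TCP at [0.191, -0.543, 0.239] pointing down, gripper open.
Joint ranges: [-2.76, 2.76], [-0.86, 1.69], [-1.03, 1.26], [-2.2, 2.34], [-1.47, 1.5], [-3.14, 3.14]. Speed limits (rad/s): [2.57, 2.57, 3.14, 3.14, 3.14, 3.14].

## Interface

Orientations are given as a unit quaternion [w, x, y, z].
In Python, from workcell import env gives the robot as it stands. The module is installed in compiled form; this text tells all that it offers.
- The arm moves only by the tool play_rows, never from a script. Its argument "steps" is a list of rows, each an object with "claw": the closure in counts, from 0 (fully open) to 255 (shut); "dp": the shift along the tool's x, y, z in m, a list of three; "angular": the turn, a rotation vector about the tool's x, y, z in degrees, a list of three. In form: [{"claw": claw, "dp": [dx, dy, dz], "angular": [wx, wy, wz]}, ...]. A call has exactly 8 rows; each row shifts and turns the commanded pose from where the row before left it, along the tool's axes as they then stand; what a row does not reach is not made up. A row lasts 1/12 s, in which the tool goes at most 41.7 mm and 7.16 degrees, less where a joint would pass 70% of its speed; a pose out of reach is approached as far as the arm can. A call is refused whole if a number of a shift passes 0.0417 or a number of a turn 7.16, either way. A call with a gripper value outside its range is refused whole. The fingers move at their own pace and stop on an object; "force" is the grip in N (left out, the last holds). Time passes only in rows, so rows that do not move let the fingers close, or fill a call up. It gives the time, the measured TCP pose, the force and the opening at its end, in the units of the state.
- env.get_state(): the state, without advancing time (a new reading comes with each control period).
- env.read_camera(name): name is "scene" or "side" or "wrist"; returns (picture, depth): 420x560x3 uint8, red, green, blue; 420x560 float32, m along the optical axis (not along the pixel's ray), 0 where there is no reading.
- env.calibration(name): a dict with "fx", "fy", "cx", "cy" (pixels), "k1" (the pictures are not rectified: a ray, as slopes to the right and down, at radius r is drawn at 1 + k1 r^2 times it, then the intrinsics apply), "world_from_camera" (4x4, takes a point from camera to world coordinates); the wrist camera has in their place "hand_eye" (4x4, takes a point from camera to tool coordinates, whose origin is the TCP and whose axes are the flange's). Camera axes: x right, y down, z forward; pixel columns grow to the right and rows downward; lengths in m; the calibration is good to about 2 mm. A picture is of the moment at which its call begins: read the wrist's pose just before it. calibration takes no time and is no camera call.
- env.hand_in(): hands the job in, once; it reports no verdict.
The state is a dict: "clock": time; "joint_pos": joint angles; "qvel": joint speeds; "tau": joint torques, N m; "tcp_pos": TCP position; "orientation": TCP orientation; "wrist_force": force on the tool from outside, world axes, zero at the start; "ft_torque": the same for the moment, N m; "finger_gap": finger opening in m.
Only numpy, scipy, OpenCV 4.12 (cv2) and the standard library are available. Lean on these libraries where they do the work, as an engineer would, in place of code of your own. Each camera call takes 0.05 s, during which the arm holds its last target. There are 200 camera calls.

## Task

The bordered slate lying flat against the sloping wooden easel is ready for drying, but the board behind it leaves no room for a grip: slide it sideways along the ledge until between a quarter and just under half of its width hangs past one end of the board, then pinch that overhanging part by its thickness and lift the slate clear. Stand it upright, resting in the slot of the wooden drying stand and centred along it, and let go. Leave the wax tin, the wooden wedge and the stone chip where they are.

Things in the scene. Friction and masses are not known exactly. Their poses are not given: they have to be found in the camera images.
- easel: wooden easel, fixed: flat board 220 mm long, 115 mm up the slope, 14 mm thick, sloping 55 degrees (0.96 rad) from level, ledge at its foot, two feet, two rear legs. Origin on the bench under its middle; z up; y along the ledge (board from y = -110 to +110 mm, both ends open); the face looks to -x and up. Up the slope is (0.574, 0, 0.819), out of the face (-0.819, 0, 0.574)
- ledge_corner (a point): middle of the corner line where the easel's board face meets the ledge (easel x = -35, y = 0, z = 36 mm); axes as the easel's. The ledge stands 18 mm out from the face, with no lip. Feet and legs stay within easel y = +-90 mm, so there is free room past the ends; nothing rises above the board's top edge
- slate: loose dark grey slate tile with an incised plain border, 105 x 130 x 10 mm, 0.3 to 0.45 kg, resting on the ledge against the board, away from the ends. Origin at its centre; x (105 mm) up the slope as it starts, y (130 mm) along the ledge in the easel's y direction, z (10 mm) out of the bordered face
- stand: wooden drying stand, fixed to the bench: base board 110 x 170 x 15 mm with two upright rails 150 mm long, 14 mm thick, standing 45 mm above the base (top 60 mm above the bench), leaving between them one slot 21 mm wide, open at the ends. Origin: on the bench surface under its middle; y runs along the slot, x across it, z up
- slot_floor (a point): middle of the slot's floor, 15 mm above the bench; axes as the stand's
- wax_tin: round yellow tin, 76 mm across, 32 mm high, origin under its middle; to be left alone
- wedge: wooden packing wedge, 38 x 110 x 19 mm, origin under its middle; to be left alone
- stone_chip: sandstone chip, about 46 x 60 x 37 mm, origin under its middle; to be left alone
Not all that is in view belongs to the job. Of the things like the slate, leave any that is pink or red; of the rest the larger one is meant.

How it is judged:
By the outcome, as a careful person would: the job done as asked, in the order asked, and still so for the second after the job is handed in, with the robot touching nothing.
It also fails if it takes over 64 s, if anything falls off the work surface, if the arm or the gripper's body presses on something with over 40 N, if the wrist force passes 120 N, or if a joint passes its speed limit or range.

## Working session

There is one attempt and no reset: what is moved stays moved. The work goes in short steps, Python scripts to look and compute and a tool call to move; the robot and the scene stay as the last step left them, time stands still between calls to the robot, and variables do not carry over. Pictures are saved under pics/ and viewed, about 8 in all and at most 12, crops included, and the job is handed in when it is done.

Besides the shell and the picture viewer there is one more tool, called after "Request:" in YAML: its name, and indented under it one key for each argument. play_rows: Moves the arm, as the interface text tells. Its arguments: {"type":"object","properties":{"steps":{"type":"array","items":{"type":"object","properties":{"claw":{"type":"number"},"dp":{"type":"array","items":{"type":"number"}},"angular":{"type":"array","items":{"type":"number"}}}}},"force":{"type":"number"}},"required":["steps"]}

```bash
mkdir -p pics; cat > h.py <<'E'
import numpy as np, cv2
from workcell import env
from scipy.spatial.transform import Rotation as R
def save(n,name):
    p,d=env.read_camera(n); cv2.imwrite(f'pics/{name}.png',p[:,:,::-1]); np.save(f'pics/{name}.npy',d); return p,d
def T(n,st=None):
    c=env.calibration(n)
    if 'world_from_camera' in c: return c,np.array(c['world_from_camera'])
    M=np.eye(4);q=st['orientation'];M[:3,:3]=R.from_quat([q[1],q[2],q[3],q[0]]).as_matrix();M[:3,3]=st['tcp_pos']
    return c,M@np.array(c['hand_eye'])
def cloud(n,d,st=None):
    c,M=T(n,st); v,u=np.mgrid[0:d.shape[0],0:d.shape[1]].astype(float)
    a=(u-c['cx'])/c['fx'];b=(v-c['cy'])/c['fy'];x,y=a.copy(),b.copy()
    for _ in range(8):
        s=1+c['k1']*(x*x+y*y);x,y=a/s,b/s
    P=np.stack([x*d,y*d,d],-1)@M[:3,:3].T+M[:3,3]; P[d==0]=np.nan
    return P
E
python3 - <<'E'
from h import *
print(env.get_state())
for n in('scene','side'):
    p,d=save(n,n+'0'); print(n,env.calibration(n))
a=cv2.imread('pics/scene0.png');b=cv2.imread('pics/side0.png')
cv2.imwrite('pics/both.png',np.vstack([a,b])[:, :]) 
E
```

```text
{'clock': 0.0, 'joint_pos': array([-1.37256700e+00,  3.13998538e-01,  4.49636424e-02,  1.30360389e+00,
        1.41716261e-05,  1.43116470e+00]), 'qvel': array([ 1.30717628e-03,  1.87668556e-04, -3.33677289e-04, -1.17680908e-05,
       -2.12033367e-04,  1.45726033e-03]), 'tau': array([ 1.59667916e-04, -4.80630863e+01,  2.98530650e+01,  1.97188620e-02,
       -2.35193093e-04, -5.77546501e-06]), 'tcp_pos': array([ 0.19047235, -0.54200065,  0.23840365]), 'orientation': array([-9.21040057e-04,  9.85764731e-01,  1.68128067e-01, -1.99042841e-05]), 'wrist_force': array([-0.36966642, -0.12009063, -0.16613962]), 'ft_torque': array([-0.00713589, -0.04353671,  0.02911066]), 'finger_gap': 0.08570960422520538}
scene {'fx': 537.5072880427351, 'fy': 537.5072880427351, 'cx': 279.91827531573483, 'cy': 209.0369834799404, 'k1': -0.01939528876368987, 'world_from_camera': array([[-0.56174839, -0.5113571 ,  0.65034811, -0.40607785],
       [-0.827264  ,  0.33907749, -0.44795171,  0.48786499],
       [ 0.00854488, -0.78964573, -0.61350355,  0.9901361 ],
       [ 0.        ,  0.        ,  0.        ,  1.        ]])}
side {'fx': 438.1053779850931, 'fy': 438.1053779850931, 'cx': 278.17357891781484, 'cy': 212.54773178491465, 'k1': -0.03218966569157885, 'world_from_camera': array([[ 0.99745182, -0.04213918,  0.05756872,  0.48628821],
       [-0.06845966, -0.33823975,  0.93856654, -1.29205543],
       [-0.02007839, -0.94011604, -0.34026268,  0.51411138],
       [ 0.        ,  0.        ,  0.        ,  1.        ]])}
```

View pics/scene0.png

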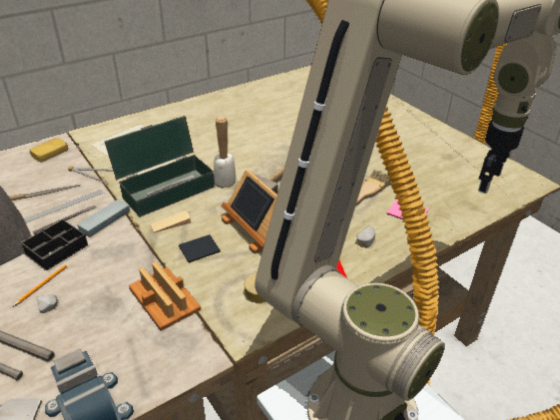

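View pics/side0.png

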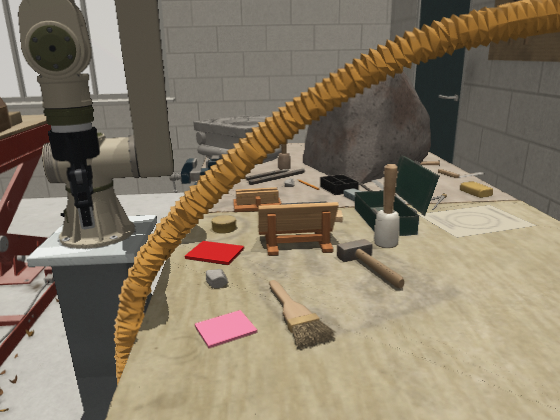

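The scene picture shows two dark tiles: one on the easel at (252,203) and one flat on the bench at (199,248). The side view also shows a red tile (215,252) and a pink one (225,328), which are excluded. Next I measure the tiles, the easel and the stand from depth.

```bash
python3 - <<'E'
from h import *
d=np.load('pics/scene0.npy');P=cloud('scene',d);a=cv2.imread('pics/scene0.png')
hsv=cv2.cvtColor(a,cv2.COLOR_BGR2HSV)
def pts(m): 
    q=P[m];return q[np.isfinite(q).all(1)]
# dark tiles
m=((hsv[...,2]<85)&(hsv[...,1]<130)).astype(np.uint8)
n,l,s,c=cv2.connectedComponentsWithStats(m)
for i in range(1,n):
    x,y,w,h,A=s[i]
    if A>300 and 150<c[i][0]<300 and 150<c[i][1]<330:
        q=pts(cv2.erode((l==i).astype(np.uint8),np.ones((3,3)))>0); mu=np.median(q,0); U,S,V=np.linalg.svd(q-mu,full_matrices=False)
        r=cv2.minAreaRect(((q-mu)@V[:2].T).astype(np.float32)*1000)
        print(c[i],A,'mu',mu.round(4),'n',V[2].round(3),'rect',np.round(r[1],1),np.round(q.min(0),3),np.round(q.max(0),3))
# print positions
for u,v in [(252,203),(199,248),(165,295),(170,221),(254,290),(366,236),(345,268),(225,203),(265,245),(255,175)]:
    print(u,v,P[v,u].round(3),a[v,u])
crop=a[160:335,120:300];cv2.imwrite('pics/crop0.png',cv2.resize(crop,None,fx=3.4,fy=3.4,interpolation=cv2.INTER_CUBIC))
E
```

```text
[166.75220588 184.78198529] 2720 mu [0.8875 0.0118 0.0342] n [-0.004  0.009 -1.   ] rect [137.4 265. ] [ 0.829 -0.127  0.005] [0.98  0.139 0.066]
[295.96385542 188.92048193] 415 mu [0.1879 0.0459 0.4595] n [-0.881  0.425  0.206] rect [80.5 12.5] [0.182 0.03  0.419] [0.196 0.064 0.497]
[251.92064777 202.93360324] 1235 mu [ 0.6176 -0.1222  0.0865] n [ 0.012 -0.823 -0.568] rect [ 95.5 129.8] [ 0.556 -0.151  0.045] [ 0.686 -0.093  0.129]
[279.78805395 248.16763006] 519 mu [0.1805 0.0834 0.3509] n [-0.955  0.262  0.139] rect [ 15.7 127.1] [0.173 0.059 0.279] [0.189 0.102 0.404]
[198.71875 248.28125] 640 mu [0.6157 0.0515 0.0061] n [0.01  0.001 1.   ] rect [74.  86.6] [ 0.577  0.005 -0.001] [0.655 0.094 0.013]
252 203 [ 0.62  -0.124  0.084] [42 40 39]
199 248 [0.617 0.05  0.005] [62 59 55]
165 295 [0.46  0.215 0.057] [102 171 222]
170 221 [0.766 0.067 0.007] [159 212 240]
254 290 [0.376 0.023 0.036] [130 186 210]
366 236 [ 0.382 -0.343  0.029] [185 197 201]
345 268 [ 0.342 -0.239 -0.004] [154 195 212]
225 203 [ 0.712 -0.087  0.041] [ 58 116 181]
265 245 [0.224 0.086 0.325] [ 99 119 131]
255 175 [ 0.791 -0.24   0.037] [124 163 193]
```

View pics/crop0.png

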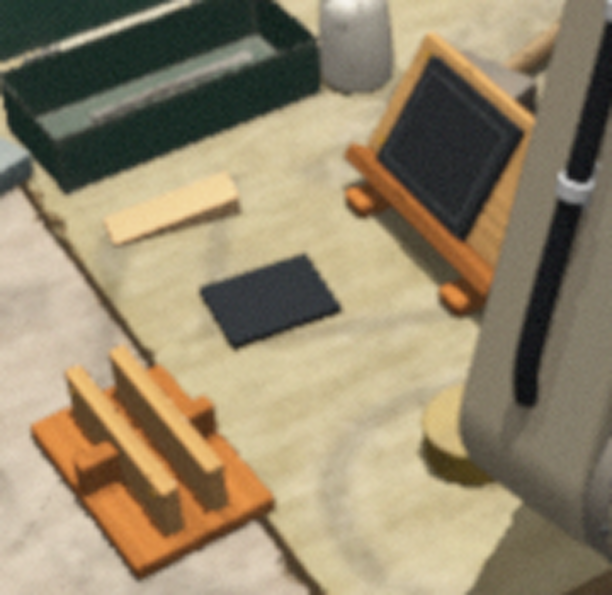

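The crop shows the bordered tile on the easel at about (252,203). It measures roughly 130 mm wide and is dark grey. The flat tile at (199,248) is plain and only about 75 x 87 mm, and the others are pink or red. The slate on the easel is therefore the one meant. Next: the easel ends and the stand pose.

```bash
python3 - <<'E'
from h import *
a=cv2.imread('pics/scene0.png');P=cloud('scene',np.load('pics/scene0.npy'));b=cv2.imread('pics/side0.png');Q=cloud('side',np.load('pics/side0.npy'))
n=np.array([-.012,.823,.568]);n/=np.linalg.norm(n);mu=np.array([.6176,-.1222,.0865])
ye=np.array([n[1],-n[0],0]);ye/=np.linalg.norm(ye);up=np.cross(ye,n);up*=np.sign(up[2]);print('ye',ye,'up',up)
def loc(P): q=P-mu;return np.stack([q@up,q@ye,q@n],-1)
L=loc(P);m=(abs(L[...,2]+.010)<.005)&(abs(L[...,0])<.075)&(abs(L[...,1])<.16)
q=L[m];print('face',q.shape,np.percentile(q,[1,99],0).round(4))
m=(abs(L[...,2])<.004)&(abs(L[...,0])<.07)&(abs(L[...,1])<.075)&(a.max(-1)<85);q=L[m];print('slate',np.percentile(q,[1,50,99],0).round(4))
r=cv2.minAreaRect((q[:,:2]*1000).astype(np.float32));print(r)
L=loc(Q);m=(abs(L[...,2]+.024)<.008)&(L[...,0]<.09)&(L[...,0]>-.02)&(abs(L[...,1])<.16)
m&=(np.indices(m.shape)[0]<270)
q=L[m];print('back',q.shape,np.percentile(q,[.5,1,50,99,99.5],0).round(4))
for s in (0,.02,.04): 
    k=q[abs(q[:,0]-s)<.008]; 
    if len(k): print(s,len(k),k[:,1].min(),k[:,1].max(),np.median(k[:,2]))
# stand: tops of rails z~.06
m=(abs(P[...,2]-.060)<.006)&(abs(P[...,0]-.46)<.12)&(abs(P[...,1]-.215)<.12)
q=P[m];print('rails',q.shape);r=cv2.minAreaRect((q[:,:2]*1000).astype(np.float32));print(r,cv2.boxPoints(r))
m=(abs(P[...,2]-.015)<.006)&(abs(P[...,0]-.46)<.13)&(abs(P[...,1]-.215)<.13)
hs=cv2.cvtColor(a,cv2.COLOR_BGR2HSV);m&=hs[...,1]>130
q=P[m];r=cv2.minAreaRect((q[:,:2]*1000).astype(np.float32));print('base',len(q),r,cv2.boxPoints(r))
E
```

```text
ye [0.99989372 0.01457925 0.        ] up [ 0.00828061 -0.56791209  0.82304756]
face (611, 3) [[-0.057  -0.0923 -0.0145]
 [ 0.0589  0.1004 -0.0053]]
slate [[-0.0509 -0.0583 -0.0037]
 [-0.001   0.0016 -0.0001]
 [ 0.0491  0.0693  0.0038]]
((-0.4509315490722656, 6.0516510009765625), (132.05697631835938, 102.7586441040039), 88.8974838256836)
back (1311, 3) [[-0.0197 -0.1155 -0.0296]
 [-0.0192 -0.1154 -0.0284]
 [ 0.0348 -0.0091 -0.0242]
 [ 0.065   0.0997 -0.0167]
 [ 0.0653  0.1007 -0.0163]]
0 191 -0.11568982564276022 0.10051298092073574 -0.024387451185426588
0.02 190 -0.11548720389394096 0.10096819720974408 -0.024366110323683653
0.04 245 -0.1154896245074974 0.10136805713168756 -0.0246230403398788
rails (588, 3)
((501.3706970214844, 205.1756591796875), (152.72837829589844, 50.670589447021484), 3.3060355186462402) [[423.67255 226.06493]
 [426.59467 175.47868]
 [579.06885 184.28639]
 [576.1467  234.87263]]
base 1188 ((499.79986572265625, 206.6605224609375), (172.80458068847656, 108.5787582397461), 3.4904017448425293) [[410.25266 255.5889 ]
 [416.86307 147.21156]
 [589.34705 157.73215]
 [582.7367  266.1095 ]]
```

Stand: centre about (0.500, 0.206), slot along world x with 3.4° yaw. The ledge direction is about world x (0.8°). The near board end is at x ≈ 0.501, and the slate centre is at about x = 0.623. I'll push the slate toward the robot, starting by turning the wrist.

Request:
play_rows:
  steps:
    - {"claw":255,"dp":[0,0,0],"angular":[0,0,-6.75]}
    - {"claw":255,"dp":[0,0,0],"angular":[0,0,-6.75]}
    - {"claw":255,"dp":[0,0,0],"angular":[0,0,-6.75]}
    - {"claw":255,"dp":[0,0,0],"angular":[0,0,-6.75]}
    - {"claw":255,"dp":[0,0,0],"angular":[0,0,-6.75]}
    - {"claw":255,"dp":[0,0,0],"angular":[0,0,-6.75]}
    - {"claw":255,"dp":[0,0,0],"angular":[0,0,-6.75]}
    - {"claw":255,"dp":[0,0,0],"angular":[0,0,-6.75]}
  force: 60

```text
clock: 0.77
tcp_pos: [0.1905, -0.5422, 0.2388]
orientation: [-0.0, 0.8, 0.6, 0.0]
wrist_force: [-0.5, -0.5, -0.6]
finger_gap: -0.0
```

Request:
play_rows:
  steps:
    - {"claw":255,"dp":[0,0,0],"angular":[0,0,-6.75]}
    - {"claw":255,"dp":[0,0,0],"angular":[0,0,-6.75]}
    - {"claw":255,"dp":[0,0,0],"angular":[0,0,-6.75]}
    - {"claw":255,"dp":[0,0,0],"angular":[0,0,-6.75]}
    - {"claw":255,"dp":[0,0,0],"angular":[0,0,-6.75]}
    - {"claw":255,"dp":[0,0,0],"angular":[0,0,-6.75]}
    - {"claw":255,"dp":[0,0,0],"angular":[0,0,-6.75]}
    - {"claw":255,"dp":[0,0,0],"angular":[0,0,-6.75]}

```text
clock: 1.43
tcp_pos: [0.1905, -0.5422, 0.2388]
orientation: [-0.0, 0.441, 0.898, 0.0]
wrist_force: [0.1, -0.0, -1.0]
finger_gap: 0.0002
```

Request:
play_rows:
  steps:
    - {"claw":255,"dp":[0,0,0],"angular":[0,0,-6.75]}
    - {"claw":255,"dp":[0,0,0],"angular":[0,0,-6.75]}
    - {"claw":255,"dp":[0,0,0],"angular":[0,0,-6.75]}
    - {"claw":255,"dp":[0,0,0],"angular":[0,0,-6.75]}
    - {"claw":255,"dp":[0,0,0],"angular":[0,0,-6.75]}
    - {"claw":255,"dp":[0,0,0],"angular":[0,0,-6.75]}
    - {"claw":255,"dp":[0,0,0],"angular":[0,0,-6.75]}
    - {"claw":255,"dp":[0,0,0],"angular":[0,0,-6.75]}

```text
clock: 2.1
tcp_pos: [0.1905, -0.5422, 0.2388]
orientation: [-0.0, -0.015, 1.0, 0.001]
wrist_force: [-0.1, -0.0, 0.4]
finger_gap: 0.0001
```

Request:
play_rows:
  steps:
    - {"claw":255,"dp":[-0.0218,0.0181,0],"angular":[0,0,0.8]}
    - {"claw":255,"dp":[-0.0218,0.0181,0],"angular":[0,0,0]}
    - {"claw":255,"dp":[-0.0218,0.0181,0],"angular":[0,0,0]}
    - {"claw":255,"dp":[-0.0218,0.0181,0],"angular":[0,0,0]}
    - {"claw":255,"dp":[-0.0218,0.0181,0],"angular":[0,0,0]}
    - {"claw":255,"dp":[-0.0218,0.0181,0],"angular":[0,0,0]}
    - {"claw":255,"dp":[-0.0218,0.0181,0],"angular":[0,0,0]}
    - {"claw":255,"dp":[-0.0218,0.0181,0],"angular":[0,0,0]}

```text
clock: 2.77
tcp_pos: [0.364, -0.3945, 0.2389]
orientation: [-0.0, -0.005, 1.0, 0.0]
wrist_force: [0.5, -0.9, -1.2]
finger_gap: -0.0001
```

Request:
play_rows:
  steps:
    - {"claw":255,"dp":[-0.0218,0.0181,0],"angular":[0,0,0]}
    - {"claw":255,"dp":[-0.0218,0.0181,0],"angular":[0,0,0]}
    - {"claw":255,"dp":[-0.0218,0.0181,0],"angular":[0,0,0]}
    - {"claw":255,"dp":[-0.0218,0.0181,0],"angular":[0,0,0]}
    - {"claw":255,"dp":[-0.0218,0.0181,0],"angular":[0,0,0]}
    - {"claw":255,"dp":[-0.0218,0.0181,0],"angular":[0,0,0]}
    - {"claw":255,"dp":[-0.0218,0.0181,0],"angular":[0,0,0]}
    - {"claw":255,"dp":[-0.0218,0.0181,0],"angular":[0,0,0]}

```text
clock: 3.43
tcp_pos: [0.537, -0.248, 0.2388]
orientation: [-0.0, -0.005, 1.0, 0.0]
wrist_force: [0.4, -0.3, 0.4]
finger_gap: -0.0001
```

Request:
play_rows:
  steps:
    - {"claw":255,"dp":[-0.0218,0.0181,0],"angular":[0,0,0]}
    - {"claw":255,"dp":[-0.0218,0.0181,0],"angular":[0,0,0]}
    - {"claw":255,"dp":[-0.0218,0.0181,0],"angular":[0,0,0]}
    - {"claw":255,"dp":[-0.0218,0.0181,0],"angular":[0,0,0]}
    - {"claw":255,"dp":[-0.0218,0.0181,0],"angular":[0,0,0]}
    - {"claw":255,"dp":[-0.0218,0.0181,0],"angular":[0,0,0]}
    - {"claw":255,"dp":[-0.0218,0.0181,0],"angular":[0,0,0]}
    - {"claw":255,"dp":[-0.0218,0.0181,0],"angular":[0,0,0]}

```text
clock: 4.1
tcp_pos: [0.7099, -0.1017, 0.2385]
orientation: [-0.001, -0.005, 1.0, 0.0]
wrist_force: [0.2, 0.1, -0.5]
finger_gap: -0.0
```

```bash
python3 - <<'E'
from h import *
st=env.get_state();print(st['clock'],st['tcp_pos'],st['orientation'],st['joint_pos'])
p,d=save('wrist','w1');P=cloud('wrist',d,st);save('scene','scene1')
print(env.calibration('wrist')['hand_eye'])
a=cv2.imread('pics/w1.png')
n=np.array([-.012,.823,.568]);n/=np.linalg.norm(n);mu=np.array([.6176,-.1222,.0865])
ye=np.array([n[1],-n[0],0]);ye/=np.linalg.norm(ye);up=np.cross(ye,n);up*=np.sign(up[2])
q=P-mu;L=np.stack([q@up,q@ye,q@n],-1)
dark=a.max(-1)<85
m=dark&(abs(L[...,2])<.006)&(abs(L[...,0])<.08)&(abs(L[...,1])<.09);q=L[m];
if len(q): print('slate',len(q),np.percentile(q,[.5,50,99.5],0).round(4))
m=~dark&(abs(L[...,2]+.01)<.006)&(abs(L[...,0])<.08)&(abs(L[...,1])<.16);q=L[m];
if len(q): print('face',len(q),np.percentile(q,[.5,50,99.5],0).round(4))
E
```

```text
4.1 [ 0.7099116  -0.10165925  0.23854951] [-5.73021370e-04 -4.87804219e-03  9.99987934e-01  8.55843245e-05] [-2.53965284e-01  6.17488021e-01  5.19563980e-01  1.47402396e+00
 -1.27877606e-04 -2.63721335e-01]
[[ 3.01668764e-04 -9.47417044e-01 -3.20001335e-01  8.16562666e-02]
 [ 9.99999935e-01  2.22103153e-04  2.85137661e-04 -5.67431605e-04]
 [-1.99070975e-04 -3.20001400e-01  9.47417049e-01 -1.35538401e-01]
 [ 0.00000000e+00  0.00000000e+00  0.00000000e+00  1.00000000e+00]]
slate 13338 [[-0.0511 -0.0538 -0.0056]
 [ 0.0146  0.0022 -0.0012]
 [ 0.0528  0.0719  0.0001]]
face 6245 [[-0.0538 -0.0721 -0.0159]
 [ 0.0524  0.0398 -0.0114]
 [ 0.0629  0.1009 -0.0049]]
```

View pics/w1.png

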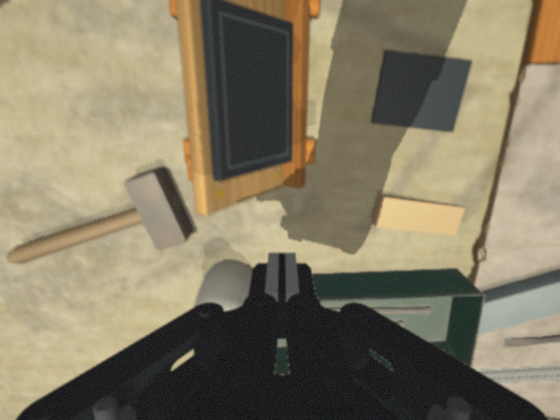

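```bash
python3 - <<'E'
from h import *
P=cloud('scene',np.load('pics/scene0.npy'))
q=P[110:190,205:245].reshape(-1,3);q=q[np.isfinite(q).all(1)];q=q[(q[:,2]>.05)&(q[:,0]>.74)&(q[:,1]<-.0)]
for z in(.05,.09,.13,.17,.2): 
    k=q[(q[:,2]>=z)&(q[:,2]<z+.04)]
    if len(k): print(z,len(k),k.min(0).round(3),k.max(0).round(3))
P=cloud('scene',np.load('pics/scene1.npy'))
n=np.array([-.012,.823,.568]);n/=np.linalg.norm(n);mu=np.array([.6176,-.1222,.0865])
ye=np.array([n[1],-n[0],0]);ye/=np.linalg.norm(ye);up=np.cross(ye,n);up*=np.sign(up[2])
q=P-mu;L=np.stack([q@up,q@ye,q@n],-1);a=cv2.imread('pics/scene1.png')
m=(a.max(-1)>90)&(abs(L[...,2]+.01)<.004)&(abs(L[...,0])<.08)&(abs(L[...,1])<.16);q=L[m];
if len(q): print('face',len(q),np.percentile(q,[.5,50,99.5],0).round(4))
E
```

```text
0.05 319 [ 0.821 -0.197  0.05 ] [ 0.896 -0.094  0.09 ]
0.09 164 [ 0.829 -0.192  0.09 ] [ 0.883 -0.138  0.13 ]
0.13 103 [ 0.841 -0.177  0.13 ] [ 0.864 -0.15   0.169]
0.17 128 [ 0.836 -0.178  0.171] [ 0.868 -0.148  0.21 ]
0.2 137 [ 0.84  -0.183  0.2  ] [ 0.87  -0.148  0.232]
face 231 [[ 0.0023 -0.121  -0.0139]
 [ 0.0421 -0.0958 -0.0102]
 [ 0.0592 -0.0426 -0.0064]]
```

Request:
play_rows:
  steps:
    - {"claw":255,"dp":[0,0.002,0.018],"angular":[0,0,0]}
    - {"claw":255,"dp":[0,0,0.018],"angular":[0,0,0]}
    - {"claw":255,"dp":[0,0,0.018],"angular":[0,0,0]}
    - {"claw":255,"dp":[0,0,0.018],"angular":[0,0,0]}
    - {"claw":255,"dp":[0,0,0.018],"angular":[0,0,0]}
    - {"claw":255,"dp":[0,0,0.018],"angular":[0,0,0]}
    - {"claw":255,"dp":[0,0,0.018],"angular":[0,0,0]}
    - {"claw":255,"dp":[0,0,0.018],"angular":[0,0,0]}

```text
clock: 4.87
tcp_pos: [0.7083, -0.1014, 0.0941]
orientation: [-0.001, -0.005, 1.0, -0.0]
wrist_force: [-0.8, -0.5, -0.1]
finger_gap: 0.0002
```

Request:
play_rows:
  steps:
    - {"claw":255,"dp":[0,0,0.004],"angular":[0,0,0]}
    - {"claw":255,"dp":[0,0,0.004],"angular":[0,0,0]}
    - {"claw":255,"dp":[0,0,0.004],"angular":[0,0,0]}
    - {"claw":255,"dp":[0,0,0.004],"angular":[0,0,0]}
    - {"claw":255,"dp":[0,0,0.004],"angular":[0,0,0]}
    - {"claw":255,"dp":[0,0,0],"angular":[0,0,0]}
    - {"claw":255,"dp":[0,0,0],"angular":[0,0,0]}
    - {"claw":255,"dp":[0,0,0],"angular":[0,0,0]}

```text
clock: 5.53
tcp_pos: [0.7095, -0.1009, 0.0758]
orientation: [0.0, -0.005, 1.0, -0.0]
wrist_force: [-0.2, 0.6, 0.4]
finger_gap: 0.0
```

```bash
python3 - <<'E'
from h import *
print(env.get_state()['tcp_pos'])
save('scene','scene2');save('wrist','w2')
a=cv2.imread('pics/scene2.png')[150:300,180:330];b=cv2.imread('pics/w2.png')
cv2.imwrite('pics/c2.png',np.hstack([cv2.resize(a,(400,400),interpolation=cv2.INTER_CUBIC),b[0:400:1,80:480]]))
E
```

```text
[ 0.7095391  -0.10085913  0.07579493]
```

View pics/c2.png

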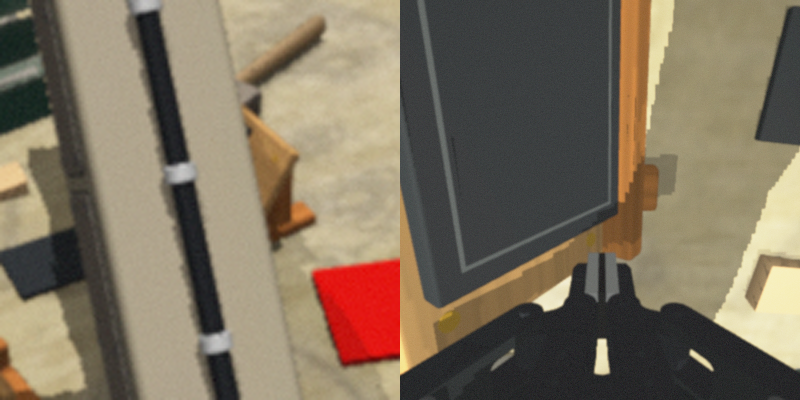

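```bash
python3 - <<'E'
from h import *
c=env.calibration('wrist');H=np.array(c['hand_eye']);d=np.load('pics/w2.npy')
_T=T
import h
h.T=lambda n,st=None:(c,H)
Q=cloud('wrist',d)
for v in (252,256,262,268,275,285,295):
    print(v,[tuple((Q[v,u]*1000).round(0).astype(int)) if np.isfinite(Q[v,u]).all() else None for u in range(235,330,8)])
E
```

```text
252 [(np.int64(10), np.int64(-23), np.int64(4)), (np.int64(7), np.int64(-20), np.int64(10)), (np.int64(5), np.int64(-16), np.int64(13)), (np.int64(2), np.int64(-13), np.int64(19)), (np.int64(-1), np.int64(-9), np.int64(25)), (np.int64(-4), np.int64(-4), np.int64(31)), (np.int64(-8), np.int64(0), np.int64(39)), (np.int64(-7), np.int64(5), np.int64(36)), (np.int64(-5), np.int64(10), np.int64(33)), (np.int64(-3), np.int64(14), np.int64(29)), (np.int64(-5), np.int64(19), np.int64(34)), (np.int64(-26), np.int64(30), np.int64(75))]
256 [(np.int64(8), np.int64(-23), np.int64(5)), (np.int64(5), np.int64(-20), np.int64(9)), (np.int64(3), np.int64(-17), np.int64(14)), (np.int64(0), np.int64(-13), np.int64(19)), (np.int64(-3), np.int64(-9), np.int64(25)), (np.int64(10), np.int64(-4), np.int64(0)), (np.int64(11), np.int64(0), np.int64(-1)), (np.int64(10), np.int64(4), np.int64(-1)), (np.int64(-7), np.int64(10), np.int64(32)), (np.int64(-6), np.int64(14), np.int64(30)), (np.int64(-8), np.int64(20), np.int64(35)), (np.int64(-30), np.int64(30), np.int64(76))]
262 [(np.int64(5), np.int64(-23), np.in
[... 1950 characters left out ...]
int64(7), np.int64(-19)), (np.int64(7), np.int64(10), np.int64(-20)), (np.int64(-55), np.int64(25), np.int64(75)), (np.int64(-55), np.int64(31), np.int64(75))]
295 [(np.int64(-63), np.int64(-36), np.int64(74)), (np.int64(-63), np.int64(-30), np.int64(75)), (np.int64(11), np.int64(-12), np.int64(-33)), (np.int64(13), np.int64(-9), np.int64(-35)), (np.int64(12), np.int64(-6), np.int64(-34)), (np.int64(9), np.int64(-3), np.int64(-30)), (np.int64(10), np.int64(0), np.int64(-31)), (np.int64(9), np.int64(3), np.int64(-31)), (np.int64(11), np.int64(6), np.int64(-33)), (np.int64(13), np.int64(9), np.int64(-35)), (np.int64(7), np.int64(13), np.int64(-27)), (np.int64(-64), np.int64(32), np.int64(75))]
```

The view shows the fingertip just past the far lower corner of the slate, at about (600,255). From the depth the tip passes roughly 2 mm above the slate face, so I lower it 10 mm and move 3 mm toward the board, then push.

Request:
play_rows:
  steps:
    - {"claw":255,"dp":[0,-0.001,0.0035],"angular":[0,0,0]}
    - {"claw":255,"dp":[0,-0.001,0.0035],"angular":[0,0,0]}
    - {"claw":255,"dp":[0,-0.001,0.003],"angular":[0,0,0]}
    - {"claw":255,"dp":[0,0,0],"angular":[0,0,0]}
    - {"claw":255,"dp":[0,0,0],"angular":[0,0,0]}
    - {"claw":255,"dp":[0.004,0,0],"angular":[0,0,0]}
    - {"claw":255,"dp":[0.004,0,0],"angular":[0,0,0]}
    - {"claw":255,"dp":[0.004,0,0],"angular":[0,0,0]}

```text
clock: 6.3
tcp_pos: [0.6982, -0.1043, 0.0659]
orientation: [0.001, -0.005, 1.0, -0.0]
wrist_force: [3.7, -1.5, 0.5]
finger_gap: 0.0
```

Request:
play_rows:
  steps:
    - {"claw":255,"dp":[0.004,0,0],"angular":[0,0,0]}
    - {"claw":255,"dp":[0.004,0,0],"angular":[0,0,0]}
    - {"claw":255,"dp":[0.004,0,0],"angular":[0,0,0]}
    - {"claw":255,"dp":[0.004,0,0],"angular":[0,0,0]}
    - {"claw":255,"dp":[0.004,0,0],"angular":[0,0,0]}
    - {"claw":255,"dp":[0.004,0,0],"angular":[0,0,0]}
    - {"claw":255,"dp":[0.004,0,0],"angular":[0,0,0]}
    - {"claw":255,"dp":[0.004,0,0],"angular":[0,0,0]}

```text
clock: 6.97
tcp_pos: [0.665, -0.1043, 0.0654]
orientation: [0.0, -0.005, 1.0, -0.0]
wrist_force: [3.9, -1.6, 0.1]
finger_gap: -0.0002
```

```bash
python3 - <<'E'
from h import *
st=env.get_state();print(st['clock'],st['tcp_pos'],st['wrist_force'])
p,d=save('wrist','w3');P=cloud('wrist',d,st)
a=cv2.imread('pics/w3.png')
n=np.array([-.012,.823,.568]);n/=np.linalg.norm(n);mu=np.array([.6176,-.1222,.0865])
ye=np.array([n[1],-n[0],0]);ye/=np.linalg.norm(ye);up=np.cross(ye,n);up*=np.sign(up[2])
q=P-mu;L=np.stack([q@up,q@ye,q@n],-1)
m=(a.max(-1)<85)&(abs(L[...,2])<.008)&(abs(L[...,0])<.06);q=L[m]
for s in(-.03,0,.03):
    k=q[abs(q[:,0]-s)<.01]; print(s,len(k),np.percentile(k,[.5,50,99.5],0).round(4))
E
```

```text
6.9667 [ 0.6650274  -0.10429073  0.06541387] [ 3.9062005  -1.59673378  0.05793144]
-0.03 6822 [[-0.0399 -0.0695 -0.0019]
 [-0.0292 -0.0256 -0.0008]
 [-0.0201  0.0376  0.0042]]
0 10882 [[-0.0099 -0.0634 -0.0022]
 [ 0.0007 -0.0235 -0.001 ]
 [ 0.0099  0.0415  0.0057]]
0.03 21338 [[ 0.0201 -0.0573 -0.0027]
 [ 0.0312 -0.018  -0.0012]
 [ 0.0399  0.0561  0.0077]]
```

Request:
play_rows:
  steps:
    - {"claw":255,"dp":[0.005,-0.0001,0],"angular":[0,0,0]}
    - {"claw":255,"dp":[0.005,0,0],"angular":[0,0,0]}
    - {"claw":255,"dp":[0.005,0,0],"angular":[0,0,0]}
    - {"claw":255,"dp":[0.005,0,0],"angular":[0,0,0]}
    - {"claw":255,"dp":[0.005,0,0],"angular":[0,0,0]}
    - {"claw":255,"dp":[0.005,0,0],"angular":[0,0,0]}
    - {"claw":255,"dp":[0.005,0,0],"angular":[0,0,0]}
    - {"claw":255,"dp":[0.005,0,0],"angular":[0,0,0]}

```text
clock: 7.68
tcp_pos: [0.6252, -0.1049, 0.0656]
orientation: [0.0, -0.005, 1.0, -0.0]
wrist_force: [4.9, -0.9, 1.5]
finger_gap: 0.0001
```

Request:
play_rows:
  steps:
    - {"claw":255,"dp":[0.005,0,0],"angular":[0,0,0]}
    - {"claw":255,"dp":[0.005,0,0],"angular":[0,0,0]}
    - {"claw":255,"dp":[0.005,0,0],"angular":[0,0,0]}
    - {"claw":255,"dp":[0.005,0,0],"angular":[0,0,0]}
    - {"claw":255,"dp":[0.005,0,0],"angular":[0,0,0]}
    - {"claw":255,"dp":[0.005,0,0],"angular":[0,0,0]}
    - {"claw":255,"dp":[0.004,0,0],"angular":[0,0,0]}
    - {"claw":255,"dp":[0,0,0],"angular":[0,0,0]}

```text
clock: 8.35
tcp_pos: [0.5908, -0.1053, 0.0658]
orientation: [0.0, -0.005, 1.0, -0.0]
wrist_force: [2.2, -2.0, 1.8]
finger_gap: 0.0002
```

```bash
python3 - <<'E'
from h import *
st=env.get_state();print(st['clock'],st['tcp_pos'],st['wrist_force'])
p,d=save('wrist','w4');p,d=save('side','s4');Q=cloud('side',d)
a=cv2.imread('pics/w4.png');b=cv2.imread('pics/s4.png')
cv2.imwrite('pics/c4.png',np.hstack([cv2.resize(b[170:290,210:370],(533,400)),cv2.resize(a,(533,400))])[:,:])
n=np.array([-.012,.823,.568]);n/=np.linalg.norm(n);mu=np.array([.6176,-.1222,.0865])
ye=np.array([n[1],-n[0],0]);ye/=np.linalg.norm(ye);up=np.cross(ye,n);up*=np.sign(up[2])
q=Q-mu;L=np.stack([q@up,q@ye,q@n],-1)
m=(b.max(-1)<85)&(abs(L[...,2]+.010)<.008)&(abs(L[...,0])<.055)&(abs(L[...,1]+.14)<.06);q=L[m]
print(len(q),np.percentile(q,[0,1,50,99,100],0).round(4) if len(q) else '')
im=np.hstack([cv2.resize(b[170:290,210:370],(400,300)),cv2.resize(a,(400,300))]);cv2.imwrite('pics/c4.png',im)
E
```

```text
8.35 [ 0.59077772 -0.10528631  0.06578095] [ 2.18551536 -2.01390345  1.81298574]
414 [[-0.051  -0.1673 -0.014 ]
 [-0.0501 -0.1666 -0.0133]
 [ 0.0085 -0.1416 -0.0097]
 [ 0.0539 -0.1174 -0.0036]
 [ 0.0544 -0.0841 -0.0026]]
```

View pics/c4.png

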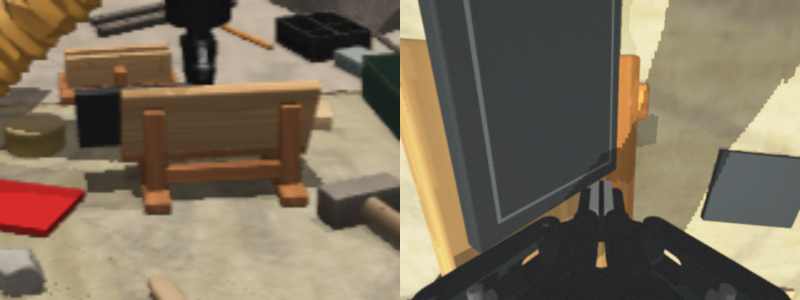

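The side view shows the slate hanging past the near end of the board, with its edge vertical and seated. The overhang measures about 50 mm, or 38%. Now I back off, lift and tilt the tool to the slope.

Request:
play_rows:
  steps:
    - {"claw":255,"dp":[-0.006,0,0],"angular":[0,0,0]}
    - {"claw":255,"dp":[-0.004,0.002,-0.004],"angular":[0,0,0]}
    - {"claw":255,"dp":[0,0.002,-0.022],"angular":[0,0,0]}
    - {"claw":255,"dp":[0,0,-0.022],"angular":[0,0,0]}
    - {"claw":255,"dp":[0,0,-0.022],"angular":[0,0,0]}
    - {"claw":255,"dp":[0,0,-0.022],"angular":[0,0,0]}
    - {"claw":255,"dp":[0,0,-0.022],"angular":[0,0,0]}
    - {"claw":135,"dp":[0,0,-0.022],"angular":[0,0,0]}

```text
clock: 9.12
tcp_pos: [0.6004, -0.1002, 0.2016]
orientation: [-0.001, -0.005, 1.0, 0.0]
wrist_force: [0.2, -1.1, -0.5]
finger_gap: 0.0105
```

Request:
play_rows:
  steps:
    - {"claw":135,"dp":[0.0155,0,0],"angular":[0,0,-0.28]}
    - {"claw":135,"dp":[0.0155,0,0],"angular":[-4.94,0,0]}
    - {"claw":135,"dp":[0.0155,0,0],"angular":[-4.94,0,0]}
    - {"claw":135,"dp":[0.0155,0,0],"angular":[-4.94,0,0]}
    - {"claw":135,"dp":[0.0155,0,0],"angular":[-4.94,0,0]}
    - {"claw":135,"dp":[0.0155,0,0],"angular":[-4.94,0,0]}
    - {"claw":135,"dp":[0.0155,0,0],"angular":[-4.94,0,0]}
    - {"claw":135,"dp":[0.0155,0,0],"angular":[-4.94,0,0]}

```text
clock: 9.78
tcp_pos: [0.4766, -0.1023, 0.2019]
orientation: [-0.002, -0.007, 0.954, 0.299]
wrist_force: [-0.2, -0.3, -0.3]
finger_gap: 0.0403
```

```bash
cat > g.py <<'E'
import sys
from h import *
st=env.get_state();q=st['orientation'];Rt=R.from_quat([q[1],q[2],q[3],q[0]])
def go(pos,Rg):
    print(st['clock'],st['tcp_pos'].round(4),'F',st['wrist_force'].round(1),'gap',st['finger_gap'],'j',st['joint_pos'].round(2))
    print('dp',Rt.inv().apply(np.array(pos)-st['tcp_pos']).round(4),'rot',(Rt.inv()*Rg).as_rotvec(degrees=True).round(2))
n=np.array([-.012,.823,.568]);n/=np.linalg.norm(n)
ye=np.array([n[1],-n[0],0]);ye/=np.linalg.norm(ye);up=np.cross(ye,n);up*=np.sign(up[2])
RG=R.from_matrix(np.stack([-ye,n,-up],1))
E
python3 - <<'E'
from g import *
go([.476,-.1914,.1732],RG)
E
```

```text
9.7833 [ 0.4766 -0.1023  0.2019] F [-0.2 -0.3 -0.3] gap 0.04030121264539501 j [-0.66  0.42 -0.06  1.51  0.46 -0.77]
dp [ 0.0019 -0.0895 -0.0274] rot [ 0.23 -0.   -0.01]
```

Request:
play_rows:
  steps:
    - {"claw":135,"dp":[0.0004,-0.0128,-0.0039],"angular":[0,0,0]}
    - {"claw":135,"dp":[0.0003,-0.0128,-0.0039],"angular":[0,0,0]}
    - {"claw":135,"dp":[0.0003,-0.0128,-0.0039],"angular":[0,0,0]}
    - {"claw":135,"dp":[0.0003,-0.0128,-0.0039],"angular":[0,0,0]}
    - {"claw":135,"dp":[0.0003,-0.0128,-0.0039],"angular":[0,0,0]}
    - {"claw":135,"dp":[0.0003,-0.0128,-0.0039],"angular":[0,0,0]}
    - {"claw":135,"dp":[0,-0.0128,-0.0039],"angular":[0,0,0]}
    - {"claw":135,"dp":[0,0,0],"angular":[0,0,0]}

```text
clock: 10.45
tcp_pos: [0.4769, -0.1943, 0.1717]
orientation: [-0.002, -0.006, 0.955, 0.297]
wrist_force: [0.3, -0.1, 1.0]
finger_gap: 0.0403
```

```bash
python3 - <<'E'
from g import *
p,d=save('wrist','w5');P=cloud('wrist',d,st);save('side','s5')
go([.4754,-.1403,.0991],RG)
a=cv2.imread('pics/w5.png');b=cv2.imread('pics/s5.png')
mu=np.array([.6176,-.1222,.0865]);q=P-mu;L=np.stack([q@up,q@ye,q@n],-1)
m=(a.max(-1)<85)&(abs(L[...,2])<.008)&(abs(L[...,0])<.06)&(L[...,1]<-.12);q=L[m]
print(len(q),np.percentile(q,[.5,1,50,99,99.5],0).round(4) if len(q) else '')
# light wood points (board end)
m=(a.max(-1)>110)&(L[...,2]<-.005)&(L[...,2]>-.026)&(L[...,0]>0.02)&(L[...,0]<.07)&(abs(L[...,1]+.10)<.06);q=L[m]
print('board',len(q),np.percentile(q,[.5,1,50,99,99.5],0).round(4) if len(q) else '')
im=np.hstack([cv2.resize(b[130:290,190:400],(394,300)),cv2.resize(a,(400,300))]);cv2.imwrite('pics/c5.png',im)
E
```

```text
10.45 [ 0.4769 -0.1943  0.1717] F [ 0.3 -0.1  1. ] gap 0.04032443359085402 j [-0.78  0.54  0.06  1.55  0.41 -0.89]
dp [0.0008 0.0034 0.0905] rot [-0.07  0.04 -0.08]
844 [[-0.044  -0.1687 -0.0076]
 [-0.0406 -0.1686 -0.0076]
 [ 0.0512 -0.1538 -0.0049]
 [ 0.053  -0.1209 -0.0017]
 [ 0.0531 -0.1204 -0.0017]]
board 2058 [[ 0.0445 -0.1183 -0.025 ]
 [ 0.046  -0.1182 -0.0249]
 [ 0.0618 -0.0848 -0.0174]
 [ 0.0632 -0.0407 -0.011 ]
 [ 0.0634 -0.0403 -0.011 ]]
```

View pics/c5.png

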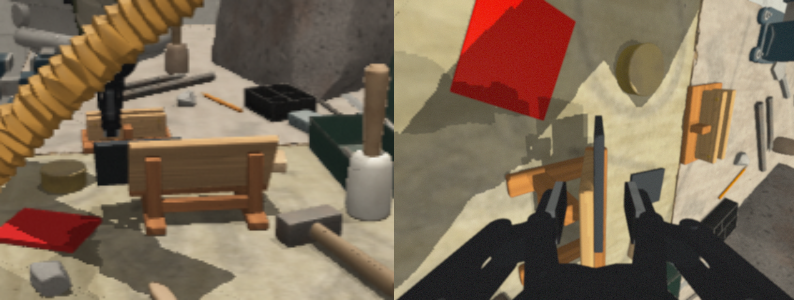

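The wrist view shows the overhanging slate edge (column ~599) centred between the open fingers. The overhang is confirmed at 50 mm. I approach and close.

Request:
play_rows:
  steps:
    - {"claw":135,"dp":[0.0004,0.0017,0.0105],"angular":[0,0,0]}
    - {"claw":135,"dp":[0.0004,0.0017,0.0105],"angular":[0,0,0]}
    - {"claw":135,"dp":[0,0,0.0105],"angular":[0,0,0]}
    - {"claw":135,"dp":[0,0,0.0105],"angular":[0,0,0]}
    - {"claw":135,"dp":[0,0,0.0105],"angular":[0,0,0]}
    - {"claw":135,"dp":[0,0,0.0105],"angular":[0,0,0]}
    - {"claw":135,"dp":[0,0,0.0105],"angular":[0,0,0]}
    - {"claw":135,"dp":[0,0,0.0105],"angular":[0,0,0]}

```text
clock: 11.22
tcp_pos: [0.4751, -0.1404, 0.1059]
orientation: [-0.002, -0.007, 0.955, 0.297]
wrist_force: [-0.5, 0.6, 1.0]
finger_gap: 0.0403
```

Request:
play_rows:
  steps:
    - {"claw":135,"dp":[0,0,0.0065],"angular":[0,0,0]}
    - {"claw":180,"dp":[0,0,0],"angular":[0,0,0]}
    - {"claw":180,"dp":[0,0,0],"angular":[0,0,0]}
    - {"claw":205,"dp":[0,0,0],"angular":[0,0,0]}
    - {"claw":205,"dp":[0,0,0],"angular":[0,0,0]}
    - {"claw":205,"dp":[0,0,0],"angular":[0,0,0]}
    - {"claw":205,"dp":[0,0,0],"angular":[0,0,0]}
    - {"claw":205,"dp":[0,0,0],"angular":[0,0,0]}

```text
clock: 11.88
tcp_pos: [0.4752, -0.1381, 0.1005]
orientation: [-0.002, -0.007, 0.955, 0.297]
wrist_force: [-0.9, 0.6, 0.3]
finger_gap: 0.0165
```

```bash
python3 - <<'E'
from g import *
go([.4754,-.1403,.0991],RG)
p,d=save('wrist','w6');a=cv2.imread('pics/w6.png')
import h;c=env.calibration('wrist');H=np.array(c['hand_eye']);h.T=lambda n,s=None:(c,H)
Q=cloud('wrist',d)*1000
for v in(200,210,220,230,240,250,260,270):
    print(v,[f"{Q[v,u][1]:.0f},{Q[v,u][2]:.0f}" for u in range(240,330,8)])
E
```

```text
11.8833 [ 0.4752 -0.1381  0.1005] F [-0.9  0.6  0.3] gap 0.01652299248825068 j [-0.71  0.53 -0.14  1.33  0.44 -0.82]
dp [-0.0002 -0.0026 -0.0001] rot [-0.05  0.02 -0.01]
200 ['-32,99', '-26,103', '-20,106', '-14,110', '-5,41', '-1,42', '6,125', '13,130', '20,134', '28,140', '36,146', '44,152']
210 ['-32,99', '-26,103', '-20,107', '-14,111', '-5,24', '-1,24', '6,125', '13,130', '21,136', '28,141', '36,146', '45,152']
220 ['-33,99', '-27,102', '-21,107', '-14,111', '-5,9', '-1,8', '6,125', '13,129', '21,135', '29,141', '37,146', '45,152']
230 ['-33,98', '-27,102', '-21,106', '-15,111', '-4,-3', '-1,-4', '6,125', '13,130', '21,135', '29,142', '37,146', '46,153']
240 ['-33,97', '-27,102', '-21,107', '-7,-15', '-4,-15', '-0,-15', '6,125', '14,130', '21,135', '29,142', '38,146', '47,153']
250 ['-34,98', '-28,102', '-19,76', '-7,-24', '-4,-26', '-0,-25', '5,76', '14,130', '22,136', '30,142', '38,146', '47,153']
260 ['-34,98', '-27,97', '-12,-5', '-6,-31', '-3,-31', '-0,-31', '5,73', '11,75', '11,-4', '14,-5', '39,148', '48,154']
270 ['-19,-7', '-15,-13', '-11,-14', '-6,-32', '-3,-31', '-0,-32', '5,72', '14,130', '10,-15', '13,-14', '18,-7', '22,-6']
```

Request:
play_rows:
  steps:
    - {"claw":205,"dp":[0,-0.003,0],"angular":[0,0,0]}
    - {"claw":205,"dp":[0,0,0],"angular":[0,0,0]}
    - {"claw":255,"dp":[0,0,0],"angular":[0,0,0]}
    - {"claw":255,"dp":[0,0,0],"angular":[0,0,0]}
    - {"claw":255,"dp":[0,0,0],"angular":[0,0,0]}
    - {"claw":255,"dp":[0,0,0],"angular":[0,0,0]}
    - {"claw":255,"dp":[0,0,0],"angular":[0,0,0]}
    - {"claw":255,"dp":[0,0,0],"angular":[0,0,0]}
  force: 90

```text
clock: 12.6
tcp_pos: [0.4751, -0.1402, 0.0989]
orientation: [-0.002, -0.007, 0.955, 0.297]
wrist_force: [-0.7, -0.1, 4.3]
finger_gap: 0.0087
```

Request:
play_rows:
  steps:
    - {"claw":255,"dp":[0,0.0015,-0.002],"angular":[0,0,0]}
    - {"claw":255,"dp":[0,0.003,-0.004],"angular":[0,0,0]}
    - {"claw":255,"dp":[0,0.0045,-0.0065],"angular":[0,0,0]}
    - {"claw":255,"dp":[0,0.0057,-0.0082],"angular":[0,0,0]}
    - {"claw":255,"dp":[0,0.0057,-0.0082],"angular":[0,0,0]}
    - {"claw":255,"dp":[0,0.0057,-0.0082],"angular":[0,0,0]}
    - {"claw":255,"dp":[0,0.003,-0.004],"angular":[0,0,0]}
    - {"claw":255,"dp":[0,0,0],"angular":[0,0,0]}

```text
clock: 13.27
tcp_pos: [0.4758, -0.1402, 0.1506]
orientation: [-0.001, -0.007, 0.955, 0.296]
wrist_force: [1.2, -0.2, -4.2]
finger_gap: 0.0091
```

```bash
python3 - <<'E'
from g import *
go([.4754,-.1403,.0991],RG);print(st['ft_torque'])
p,d=save('side','s7');b=cv2.imread('pics/s7.png')
cv2.imwrite('pics/c7.png',cv2.resize(b[110:290,190:400],(560,480),interpolation=cv2.INTER_CUBIC))
E
```

```text
13.2667 [ 0.4758 -0.1402  0.1506] F [ 1.2 -0.2 -4.2] gap 0.009146091211546515 j [-0.71  0.49 -0.07  1.43  0.44 -0.82]
dp [ 0.0005 -0.0292  0.0424] rot [-0.14  0.11  0.07]
[-1.03093736  0.09940699 -0.01461793]
```

View pics/c7.png

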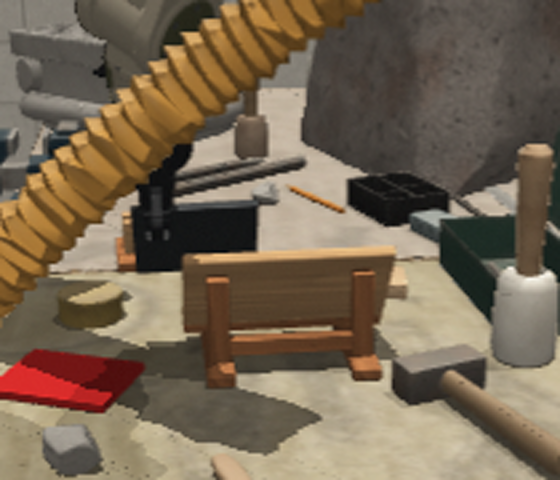

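The slate is clear of the easel and level in the grip: 4.2 N of weight, and the side view shows its edge horizontal. Next: raise, move toward the stand and stand it upright.

Request:
play_rows:
  steps:
    - {"claw":255,"dp":[0,0.0055,-0.0078],"angular":[0,0,0]}
    - {"claw":255,"dp":[0,0.0057,-0.0082],"angular":[0,0,0]}
    - {"claw":255,"dp":[0,0.0057,-0.0082],"angular":[0,0,0]}
    - {"claw":255,"dp":[0,0.0057,-0.0082],"angular":[0,0,0]}
    - {"claw":255,"dp":[0,0.0057,-0.0082],"angular":[0,0,0]}
    - {"claw":255,"dp":[0,0.0057,-0.0082],"angular":[0,0,0]}
    - {"claw":255,"dp":[0,0.0057,-0.0082],"angular":[0,0,0]}
    - {"claw":255,"dp":[0,0.0057,-0.0082],"angular":[0,0,0]}

```text
clock: 13.98
tcp_pos: [0.4751, -0.1393, 0.2296]
orientation: [-0.002, -0.007, 0.955, 0.297]
wrist_force: [0.3, -0.2, -4.1]
finger_gap: 0.009
```

Request:
play_rows:
  steps:
    - {"claw":255,"dp":[0,0.01,0.007],"angular":[0,0,0]}
    - {"claw":255,"dp":[0,0.0195,0.0135],"angular":[0,0,0]}
    - {"claw":255,"dp":[0,0.0195,0.0135],"angular":[0,0,0]}
    - {"claw":255,"dp":[0,0.0195,0.0135],"angular":[0,0,0]}
    - {"claw":255,"dp":[0,0.0195,0.0135],"angular":[0,0,0]}
    - {"claw":255,"dp":[0,0.0195,0.0135],"angular":[0,0,0]}
    - {"claw":255,"dp":[0,0.0195,0.0135],"angular":[0,0,0]}
    - {"claw":255,"dp":[0,0.01,0.007],"angular":[0,0,0]}

```text
clock: 14.65
tcp_pos: [0.4713, 0.0305, 0.2282]
orientation: [-0.003, -0.008, 0.955, 0.298]
wrist_force: [-0.8, 0.6, -3.7]
finger_gap: 0.0088
```

Request:
play_rows:
  steps:
    - {"claw":255,"dp":[0,0,0],"angular":[3,0,0]}
    - {"claw":255,"dp":[0,0,0],"angular":[5,0,0]}
    - {"claw":255,"dp":[0,0,0],"angular":[5,0,0]}
    - {"claw":255,"dp":[0,0,0],"angular":[5,0,0]}
    - {"claw":255,"dp":[0,0,0],"angular":[5,0,0]}
    - {"claw":255,"dp":[0,0,0],"angular":[5,0,0]}
    - {"claw":255,"dp":[0,0,0],"angular":[4,0,0]}
    - {"claw":255,"dp":[0,0,0],"angular":[2.6,0,0]}

```text
clock: 15.32
tcp_pos: [0.4719, 0.0287, 0.2284]
orientation: [0.0, -0.008, 1.0, -0.001]
wrist_force: [0.2, -0.1, -4.7]
finger_gap: 0.0089
```

```bash
cat >> g.py <<'E'
a=np.radians(3.4);yd=np.array([np.cos(a),np.sin(a),0])
RS=R.from_matrix(np.stack([-yd,np.cross([0,0,-1],-yd),[0,0,-1]],1))
E
python3 - <<'E'
from g import *
go([.4616,.2032,.19],RS)
E
```

```text
15.3167 [0.4719 0.0287 0.2284] F [ 0.2 -0.1 -4.7] gap 0.008872556396526933 j [-0.11  0.12 -0.23  1.22 -0.   -0.12]
dp [0.0075 0.1747 0.0379] rot [-0.14  0.01 -2.48]
```

Request:
play_rows:
  steps:
    - {"claw":255,"dp":[0.001,0.013,0.0],"angular":[0,0,0]}
    - {"claw":255,"dp":[0.001,0.025,0.003],"angular":[0,0,0]}
    - {"claw":255,"dp":[0.001,0.029,0.003],"angular":[0,0,0]}
    - {"claw":255,"dp":[0.001,0.029,0.003],"angular":[0,0,0]}
    - {"claw":255,"dp":[0.001,0.029,0.003],"angular":[0,0,0]}
    - {"claw":255,"dp":[0.001,0.025,0.003],"angular":[0,0,0]}
    - {"claw":255,"dp":[0.001,0.017,0.003],"angular":[0,0,-1.2]}
    - {"claw":255,"dp":[0,0.0075,0],"angular":[0,0,-1.3]}

```text
clock: 15.98
tcp_pos: [0.4612, 0.2041, 0.2089]
orientation: [-0.002, -0.031, 1.0, 0.0]
wrist_force: [0.8, -0.2, -4.4]
finger_gap: 0.0086
```

Request:
play_rows:
  steps:
    - {"claw":255,"dp":[0,0,0],"angular":[0,0,0]}
    - {"claw":255,"dp":[0,0,0],"angular":[0,0,0]}
    - {"claw":255,"dp":[0,0,0],"angular":[0,0,0]}
    - {"claw":255,"dp":[0,0,0],"angular":[0,0,0]}
    - {"claw":255,"dp":[0,0,0],"angular":[0,0,0]}
    - {"claw":255,"dp":[0,0,0],"angular":[0,0,0]}
    - {"claw":255,"dp":[0,0,0],"angular":[0,0,0]}
    - {"claw":255,"dp":[0,0,0],"angular":[0,0,0]}

```text
clock: 16.65
tcp_pos: [0.4631, 0.2014, 0.21]
orientation: [0.0, -0.029, 1.0, -0.0]
wrist_force: [-0.3, 0.5, -4.1]
finger_gap: 0.0093
```

```bash
python3 - <<'E'
from g import *
go([.4616,.2032,.12],RS)
p,d=save('wrist','w8');P=cloud('wrist',d,st);ps,ds=save('scene','sc8');PS=cloud('scene',ds)
a=cv2.imread('pics/w8.png');b=cv2.imread('pics/sc8.png')
c0=np.array([.5005,.2055,0]);xd=np.array([-yd[1],yd[0],0])
for nm,PP in(('wrist',P),('scene',PS)):
    q=PP-c0;L=np.stack([q@xd,q@yd,PP[...,2]],-1)
    m=(abs(L[...,2]-.06)<.006)&(abs(L[...,0])<.04)&(abs(L[...,1])<.1);q=L[m]
    print(nm,'railtop',len(q))
    for side in(q[q[:,0]>0],q[q[:,0]<0]):
        if len(side)>20: print(np.percentile(side,[1,50,99],0).round(4).tolist(),'slope',np.polyfit(side[:,1],side[:,0],1).round(4))
    im=a if nm=='wrist' else b
    m=(im.max(-1)<90)&(L[...,2]>.08)&(abs(L[...,0])<.03)&(abs(L[...,1])<.09)&(L[...,2]<.27)
    q=L[m];print('dark',len(q),np.percentile(q,[.5,2,50,98,99.5],0).round(4) if len(q) else '')
im=np.hstack([cv2.resize(b[170:350,90:270],(390,390)),cv2.resize(a,(400,300))[0:300].copy() if 0 else cv2.copyMakeBorder(cv2.resize(a,(400,300)),0,90,0,0,cv2.BORDER_CONSTANT)]);cv2.imwrite('pics/c8.png',im)
E
```

```text
16.65 [0.4631 0.2014 0.21  ] F [-0.3  0.5 -4.1] gap 0.00930477691616638 j [ 0.25  0.19 -0.19  1.19 -0.    0.19]
dp [0.0014 0.0019 0.09  ] rot [-0.02  0.01 -0.1 ]
wrist railtop 2907
[[0.0093, -0.0725, 0.0558], [0.0161, -0.0277, 0.0606], [0.0229, 0.0261, 0.0625]] slope [0.0053 0.0162]
[[-0.0257, -0.0727, 0.0571], [-0.0189, -0.0298, 0.0607], [-0.012, 0.0246, 0.0625]] slope [-0.0156 -0.0193]
dark 13551 [[-0.0297 -0.0635  0.1499]
 [-0.0289 -0.0632  0.1766]
 [-0.0007 -0.048   0.2461]
 [ 0.0291 -0.017   0.2685]
 [ 0.0298 -0.0121  0.2697]]
scene railtop 586
[[0.0099, -0.0741, 0.0542], [0.0182, -0.0057, 0.0598], [0.0247, 0.0734, 0.0646]] slope [-0.0041  0.0179]
[[-0.0248, -0.0738, 0.0542], [-0.017, -0.0035, 0.0603], [-0.0108, 0.0739, 0.0643]] slope [ 0.0001 -0.0172]
dark 863 [[-0.0289 -0.0666  0.1394]
 [-0.0263 -0.0648  0.1421]
 [ 0.003  -0.0451  0.2163]
 [ 0.0262  0.0527  0.2673]
 [ 0.0293  0.0601  0.2693]]
```

View pics/c8.png

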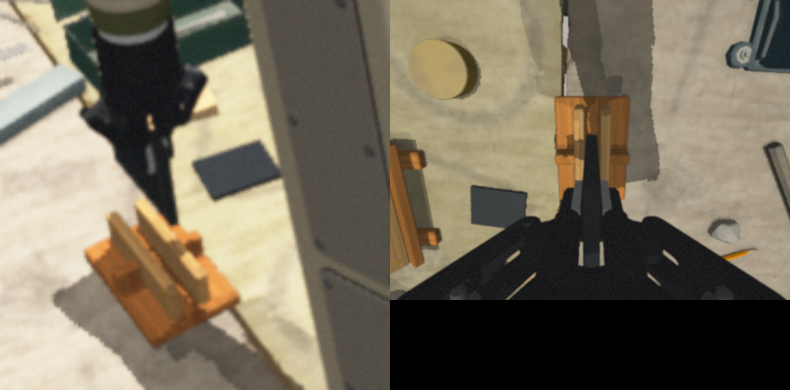

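The pictures show the slate edge (column ~593) over the slot between the rails (columns 580 and 605). Numerically, the slate centre is within 1.5 mm along the slot and about 1 mm across it. I lower it.

Request:
play_rows:
  steps:
    - {"claw":255,"dp":[0,0.001,0.008],"angular":[0,0,0]}
    - {"claw":255,"dp":[0,0,0.013],"angular":[0,0,0]}
    - {"claw":255,"dp":[0,0,0.015],"angular":[0,0,0]}
    - {"claw":255,"dp":[0,0,0.015],"angular":[0,0,0]}
    - {"claw":255,"dp":[0,0,0.015],"angular":[0,0,0]}
    - {"claw":255,"dp":[0,0,0.012],"angular":[0,0,0]}
    - {"claw":255,"dp":[0,0,0.006],"angular":[0,0,0]}
    - {"claw":255,"dp":[0,0,0.004],"angular":[0,0,0]}

```text
clock: 17.42
tcp_pos: [0.4621, 0.2026, 0.1206]
orientation: [-0.001, -0.029, 1.0, -0.0]
wrist_force: [0.3, 0.6, -4.4]
finger_gap: 0.0091
```

```bash
python3 - <<'E'
from g import *
go([.4626,.2019,.087],RS)
p,d=save('wrist','w9');P=cloud('wrist',d,st)
a=cv2.imread('pics/w9.png')
c0=np.array([.5005,.2055,0]);xd=np.array([-yd[1],yd[0],0])
q=P-c0;L=np.stack([q@xd,q@yd,P[...,2]],-1)
m=(abs(L[...,2]-.06)<.006)&(abs(L[...,0])<.04)&(abs(L[...,1])<.1)&(a.max(-1)>110)
for k in(L[m&(L[...,0]>.002)],L[m&(L[...,0]<-.002)]):
    if len(k): print(len(k),np.percentile(k,[1,50,99],0).round(4).tolist())
m=(a.max(-1)<100)&(abs(L[...,0])<.012)&(abs(L[...,1]+.063)<.006)&(L[...,2]>.03)&(L[...,2]<.12)
k=L[m];print(len(k),np.percentile(k,[1,50,99],0).round(4).tolist() if len(k) else '')
im=np.hstack([cv2.resize(a[100:300,180:400],(440,400))]);cv2.imwrite('pics/c9.png',im)
E
```

```text
17.4167 [0.4621 0.2026 0.1206] F [ 0.3  0.6 -4.4] gap 0.009050382711751615 j [ 0.25  0.25 -0.34  0.98 -0.    0.2 ]
dp [-0.0005 -0.0007  0.0336] rot [-0.05 -0.11 -0.06]
827 [[0.01, -0.0505, 0.0588], [0.0167, -0.0325, 0.0608], [0.0228, 0.073, 0.0623]]
1446 [[-0.0254, -0.0722, 0.0582], [-0.0194, -0.0445, 0.0608], [-0.0125, 0.07, 0.0622]]
834 [[-0.0118, -0.0682, 0.0319], [-0.0008, -0.0631, 0.0865], [0.0113, -0.0577, 0.1195]]
```

View pics/c9.png

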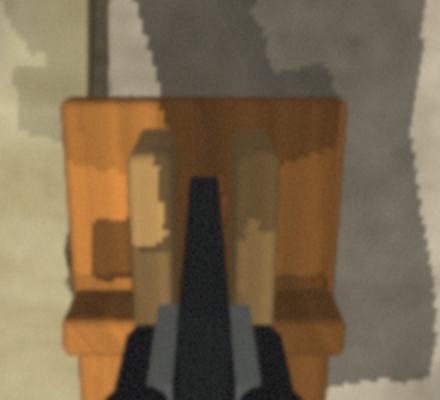

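The slate's edge is inside the slot with clear gaps to both rails. I lower it to the floor.

Request:
play_rows:
  steps:
    - {"claw":255,"dp":[0,-0.0005,0.006],"angular":[0,0,0]}
    - {"claw":255,"dp":[0,0,0.008],"angular":[0,0,0]}
    - {"claw":255,"dp":[0,0,0.007],"angular":[0,0,0]}
    - {"claw":255,"dp":[0,0,0.004],"angular":[0,0,0]}
    - {"claw":255,"dp":[0,0,0.003],"angular":[0,0,0]}
    - {"claw":255,"dp":[0,0,0.0015],"angular":[0,0,0]}
    - {"claw":255,"dp":[0,0,0.001],"angular":[0,0,0]}
    - {"claw":255,"dp":[0,0,0],"angular":[0,0,0]}

```text
clock: 18.13
tcp_pos: [0.463, 0.2022, 0.0913]
orientation: [-0.0, -0.029, 1.0, -0.0]
wrist_force: [0.3, -0.4, -4.0]
finger_gap: 0.0087
```

Request:
play_rows:
  steps:
    - {"claw":255,"dp":[0,0,0.001],"angular":[0,0,0]}
    - {"claw":255,"dp":[0,0,0.001],"angular":[0,0,0]}
    - {"claw":255,"dp":[0,0,0.001],"angular":[0,0,0]}
    - {"claw":255,"dp":[0,0,0.0005],"angular":[0,0,0]}
    - {"claw":255,"dp":[0,0,0],"angular":[0,0,0]}
    - {"claw":255,"dp":[0,0,0],"angular":[0,0,0]}
    - {"claw":255,"dp":[0,0,0],"angular":[0,0,0]}
    - {"claw":255,"dp":[0,0,0],"angular":[0,0,0]}

```text
clock: 18.8
tcp_pos: [0.4635, 0.2024, 0.089]
orientation: [0.001, -0.029, 1.0, -0.0]
wrist_force: [-1.8, -1.0, 5.8]
finger_gap: 0.009
```

Request:
play_rows:
  steps:
    - {"claw":215,"dp":[0,0,0],"angular":[0,0,0]}
    - {"claw":215,"dp":[0,0,0],"angular":[0,0,0]}
    - {"claw":205,"dp":[0,0,0],"angular":[0,0,0]}
    - {"claw":205,"dp":[0,0,0],"angular":[0,0,0]}
    - {"claw":195,"dp":[0,0,0],"angular":[0,0,0]}
    - {"claw":185,"dp":[0,0,0],"angular":[0,0,0]}
    - {"claw":175,"dp":[0,0,0],"angular":[0,0,0]}
    - {"claw":165,"dp":[0,0,0],"angular":[0,0,0]}
  force: 20

```text
clock: 19.47
tcp_pos: [0.4629, 0.2022, 0.0878]
orientation: [-0.0, -0.029, 1.0, -0.0]
wrist_force: [0.2, -0.2, -0.2]
finger_gap: 0.0303
```

Request:
play_rows:
  steps:
    - {"claw":140,"dp":[0,0,0],"angular":[0,0,0]}
    - {"claw":110,"dp":[0,0,0],"angular":[0,0,0]}
    - {"claw":80,"dp":[0,0,0],"angular":[0,0,0]}
    - {"claw":40,"dp":[0,0,0],"angular":[0,0,0]}
    - {"claw":20,"dp":[0,0,0],"angular":[0,0,0]}
    - {"claw":20,"dp":[0,0,0],"angular":[0,0,0]}
    - {"claw":20,"dp":[0,0,0],"angular":[0,0,0]}
    - {"claw":20,"dp":[0,0,0],"angular":[0,0,0]}

```text
clock: 20.13
tcp_pos: [0.4629, 0.2022, 0.0879]
orientation: [0.0, -0.029, 1.0, -0.0]
wrist_force: [-0.1, 0.1, 1.0]
finger_gap: 0.0785
```

```bash
python3 - <<'E'
from g import *
go([.4626,.2019,.2],RS)
p,d=save('wrist','w10')
cv2.imwrite('pics/c10.png',cv2.imread('pics/w10.png'))
E
```

```text
20.1333 [0.4629 0.2022 0.0879] F [-0.1  0.1  1. ] gap 0.07848494853220894 j [ 0.25  0.28 -0.39  0.9  -0.    0.19]
dp [ 0.0004 -0.0003 -0.1121] rot [-0.03  0.   -0.07]
```

View pics/c10.png

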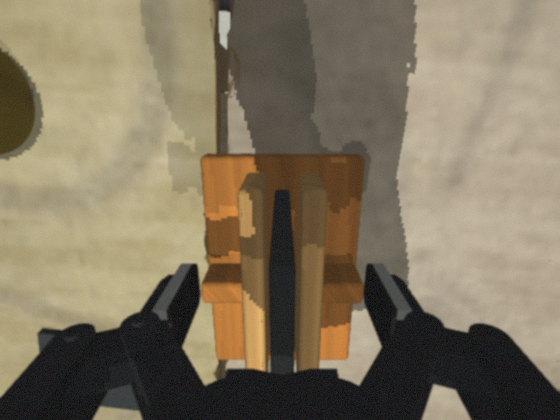

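The slate stands upright in the slot (column ~282) and both fingers are clear of it. I retreat upward.

Request:
play_rows:
  steps:
    - {"claw":20,"dp":[0,0,-0.008],"angular":[0,0,0]}
    - {"claw":20,"dp":[0,0,-0.015],"angular":[0,0,0]}
    - {"claw":20,"dp":[0,0,-0.022],"angular":[0,0,0]}
    - {"claw":20,"dp":[0,0,-0.022],"angular":[0,0,0]}
    - {"claw":20,"dp":[0,0,-0.022],"angular":[0,0,0]}
    - {"claw":20,"dp":[0,0,-0.022],"angular":[0,0,0]}
    - {"claw":20,"dp":[0,0,-0.022],"angular":[0,0,0]}
    - {"claw":20,"dp":[0,0,-0.01],"angular":[0,0,0]}

```text
clock: 20.85
tcp_pos: [0.4641, 0.2026, 0.2344]
orientation: [0.002, -0.029, 1.0, 0.0]
wrist_force: [-0.1, -0.6, 0.0]
finger_gap: 0.0789
```

Request:
play_rows:
  steps:
    - {"claw":20,"dp":[0.01,0,0],"angular":[0,0,0]}
    - {"claw":20,"dp":[0.01,0,0],"angular":[0,0,0]}
    - {"claw":20,"dp":[0.01,0,0],"angular":[0,0,0]}
    - {"claw":20,"dp":[0.01,0,0],"angular":[0,0,0]}
    - {"claw":20,"dp":[0,0,0],"angular":[0,0,0]}
    - {"claw":20,"dp":[0,0,0],"angular":[0,0,0]}
    - {"claw":20,"dp":[0,0,0],"angular":[0,0,0]}
    - {"claw":20,"dp":[0,0,0],"angular":[0,0,0]}

```text
clock: 21.52
tcp_pos: [0.4233, 0.2, 0.2307]
orientation: [0.0, -0.029, 1.0, -0.0]
wrist_force: [-0.4, 0.6, -0.1]
finger_gap: 0.0786
```

```bash
python3 - <<'E'
from g import *
go([.4626,.2019,.2],RS)
p,d=save('wrist','w11');P=cloud('wrist',d,st);p2,d2=save('scene','sc11');PS=cloud('scene',d2)
a=cv2.imread('pics/w11.png');b=cv2.imread('pics/sc11.png')
c0=np.array([.5005,.2055,0]);xd=np.array([-yd[1],yd[0],0])
for im,PP in((a,P),(b,PS)):
    q=PP-c0;L=np.stack([q@xd,q@yd,PP[...,2]],-1)
    m=(im.max(-1)<90)&(L[...,2]>.075)&(L[...,2]<.13)&(abs(L[...,0])<.03)&(abs(L[...,1])<.1);k=L[m]
    print(len(k),np.percentile(k,[1,50,99],0).round(4).tolist() if len(k) else '')
    m=(abs(L[...,2]-.06)<.006)&(abs(L[...,0])<.04)&(abs(L[...,1])<.1)&(im.max(-1)>110);k=L[m]
    print('rails',np.percentile(k,[.5,50,99.5],0).round(4).tolist())
# neighbours unmoved
b0=cv2.imread('pics/side0.png');s=save('side','s11')[0][:,:,::-1]
for nm,(y0,y1,x0,x1) in dict(tin=(210,235,205,240),chip=(265,290,200,230)).items():
    print(nm,cv2.absdiff(b0[y0:y1,x0:x1],np.ascontiguousarray(s[y0:y1,x0:x1])).mean())
im=np.hstack([cv2.resize(b[160:340,90:290],(433,390)),s[170:300,190:350][:, :, :].repeat(3,0)[:390].repeat(2,1)]);cv2.imwrite('pics/c11.png',im)
E
```

```text
21.5167 [0.4233 0.2    0.2307] F [-0.4  0.6 -0.1] gap 0.0786304306826966 j [ 0.27  0.11 -0.23  1.23 -0.    0.21]
dp [-0.0393 -0.0004  0.0307] rot [-0.03  0.01 -0.07]
1529 [[-0.0063, -0.0611, 0.0795], [-0.0011, -0.0158, 0.1209], [0.0033, 0.0653, 0.1224]]
rails [[-0.0257, -0.0703, 0.0577], [-0.0145, 0.0159, 0.0608], [0.0228, 0.0756, 0.0627]]
400 [[-0.0038, -0.0633, 0.0757], [0.0035, -0.0096, 0.104], [0.0054, 0.0636, 0.1237]]
rails [[-0.0247, -0.0744, 0.0542], [0.0166, -0.0283, 0.0601], [0.0248, 0.0749, 0.065]]
tin 5.185142857142857
chip 1.4884444444444445
```

View pics/c11.png

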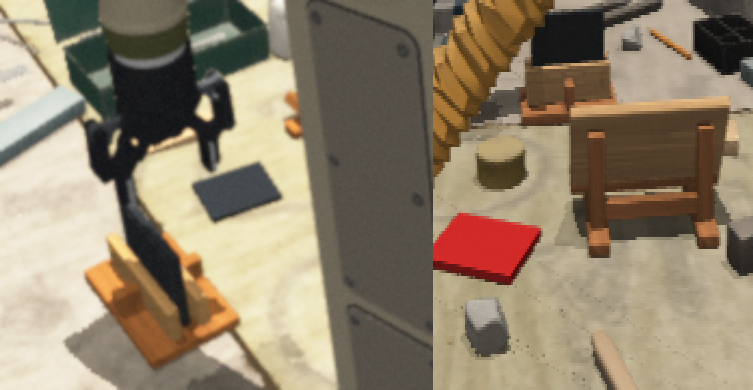

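The slate stands upright in the slot with its top at 0.121 m, spanning ±63 mm about the middle. Handing in.

```bash
python3 -c "
from workcell import env
print(env.hand_in(),env.get_state()['clock'])"
```

```text
the job is handed in; nothing more can be done
the job is handed in; nothing more can be done
```

The bordered slate now stands upright in the slot of the drying stand, and I have handed the job in at about 21.6 s. I slid it along the ledge until 50 mm (38 % of its width) hung past the near end of the board. I then pinched it by its thickness, lifted it clear, lowered it to the slot floor and let go.

- **Upright and seated:** the slate's top edge is at about 0.121 m, against 0.120 m expected if it rests on the floor of the slot. It stands free between the rails with no visible lean.
- **Centred:** the scene camera puts it within about 1 mm of the middle of the slot. The wrist camera reads about 2 mm off, with the rails shifted the same way, so the two agree within calibration.
- **Clear of the robot:** the gripper is open above the stand and the wrist force is about zero.
- **Other things:** the wax tin and stone chip look unmoved in the side view. The arm stayed away from the wedge, but I did not re-measure it at the end.

No check failed.

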